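Free a gilded moulding from a clamp of unknown thread

ROBOT

A 6-joint arm with a two-finger parallel gripper is mounted at the origin on the work surface. World frame = base frame: x ahead of the robot, y to its left, z up, the work surface at z = 0. Lengths are in m, angles in rad, forces in N, time in s.
With the tool pointing down it reaches from about 0.375 to 0.9 m from the base axis. Payload 3.1 kg.
Tool frame: the origin (TCP) lies midway between the tips of the shut fingers; the grasp point (between the pads) lies 19 mm behind it (pinch_z is the distance from the TCP to the grasp point, in m); y points along the fingers, z is the direction in which the jaws open and shut, and the axes are right-handed (so a half turn about y gives the same grasp; the last joint's range is limited). The gripper opens to 87 mm and grips with 3 to 60 N. Pads are 19 mm wide; open, the fingers measure 117 mm over their backs; the gripper's body (75 mm by 190 mm) begins 51 mm behind the grasp point.
Start: joints at [-1.355, 0.527, 1.433, -0, 1.181, -0.178], TCP at [0.24, -0.577, 0.223] pointing down, gripper open.
Joint ranges: [-3.08, 3.08], [-0.75, 2.2], [0.22, 2.44], [-1.43, 4.57], [0, 2.65], [-2.85, 2.85]. Speed limits (rad/s): [2.79, 2.79, 3.14, 3.14, 3.14, 3.14].

INTERFACE

Orientations are given as a unit quaternion [x, y, z, w].
In Python, from rig import * gives the robot as it stands.
- The arm moves only by the tool drive_tool, never from a script. Its argument "plan" is a list of rows, each a list of 7 numbers: the shift along the tool's x, y, z in mm, then the turn, a rotation vector about the tool's x, y, z in degrees, then the finger opening in mm, from 0 to 87. A call has 1 to 10 rows; each row is the pose to reach, as a shift and turn from the pose commanded when the call began, along the tool's axes at that moment; what a row does not reach only later rows make up. A row lasts 1/10 s, in which the tool goes at most 50 mm and 8.59 degrees, less where a joint would pass 70% of its speed; a pose out of reach is approached as far as the arm can. A call with a gripper value outside its range is refused whole. The fingers move at their own pace and stop on an object; "newtons" is the grip in N (left out, the last holds). Time passes only in rows, so rows that repeat a pose let the fingers close. It gives the time, the measured TCP pose, the force and the opening at its end, in the units of the state.
- get_obs(): the state, without advancing time (a new reading comes with each control period).
- camera(name): name is "scene" or "top"; returns the picture (400x640x3 uint8, blue, green, red); there is no depth.
- get_calibration(name): a dict with "fx", "fy", "cx", "cy" (pixels), "origin" and "rotation" of the camera in the world. Camera axes: x right, y down, z forward; pixel columns grow to the right and rows downward; lengths in m; the calibration is good to about 2 mm. A picture is of the moment at which its call begins. get_calibration takes no time and is no camera call.
- hand_in(): hands the job in, once; it reports no verdict.
Trained networks look in the newest picture that a camera, given by its name, has taken for a name from the list of things; names that differ only in an ending like _2 or _b are one class to them, and where a whole thing is asked for, a point or a joint stands for the part that bears it (a point fixed in the world has none). Each returns a list of dicts, best first, with "conf" (0 to 1); they miss things now and then, are a little off and sometimes report something else, mostly with a low value. They report only what shows in the picture. A call takes as long as a camera call. They do not tell look-alikes from the thing itself.
- spot_in(camera, target): "location" ([column, row] in pixels, amid what is visible of it).
- mark_of(camera, target): "location" ([column, row] in pixels: a listed point, or the origin of a listed thing).
The state is a dict: "time": time; "q": joint angles; "joint_velocities": joint speeds; "joint_torque": joint torques, N m; "position": TCP position; "tool_rot": TCP orientation; "ft_force": force on the tool from outside, world axes, zero at the start; "moment": the same for the moment, N m; "grip_width": finger opening in m.
Only numpy, scipy, OpenCV 4.12 (cv2) and the standard library are available. Lean on these libraries where they do the work, as an engineer would, in place of code of your own. Each camera call takes 0.05 s, during which the arm holds its last target. There are 200 camera calls.

TASK

Release the length of gilded moulding from the clamping jig: nobody knows which way the clamp's red handle unscrews, so try it and turn it whichever way gives, right back to its stop; leave the spare clamp that stands beside it as it is. Then lift the moulding out and set it down gently, without dropping it, gold face up across the two blue felt bearers of the drying rest, centred and lying along the rest. Leave the clamp open and do not disturb the brushes, jar, dish, paint tube and mallet.

Things in the scene. Friction and masses are not known exactly. Their poses are not given: they have to be found in the camera images.
- screw_a (a joint): angle of the red handle of clamp head A, rad, positive anticlockwise seen from the handle's outer end; starts within 0.02 of 0, clamped. Each head's thread is right- or left-handed, which nobody knows: one way it binds solid within 0.06 rad, the other way it turns (needs about 0.2 N m) to a stop 1.2 rad from 0 (+1.2 or -1.2) and stays where left. The handle does not move along its axis.
- screw_b (a joint): the same for clamp head B, which looks the same. One head, A or B, stands at the jig; the other is a spare beside it. Turning a screw draws its L-shaped cork shoe (34 mm wide) back along the handle's axis by 22 mm per rad, 26 mm in all; clamped, the shoe overlaps the moulding's end by 9 mm from above; fully back it is 8 mm clear of it, so the moulding lifts straight up.
- screw_a_grip (a point): middle of head A's red handle, a paddle 78 mm long (the point's x), 14 mm thick (y: grip it this way), 34 mm deep (z). z is the turning axis, pointing out of the head, leaning 40 degrees from vertical away from the shoe and moulding. This point is 25 mm above the top of a steel drum 58 mm across, the paddle 8 mm clear of it. The point turns with the handle.
- screw_b_grip (a point): the same point on head B. The head whose handle is level with the jig's end (see jig_seat), 166 mm from jig_seat, holds the moulding; the spare's handle is about 240 mm from it.
- jig_seat (a point): point fixed in the jig (plywood board 230 x 90 mm, 12 mm thick, fixed): the clamped moulding's centre, 54 mm above the table. x runs along the moulding from clamp head to far stop (60 mm tall, from x = 92 mm); z up. The moulding lies on bearers 30 mm wide at x = +-66 mm with cork cheeks 11 mm high; between them its sides and underside are free. Handle's middle: x = -166, y = 0, z = +108 mm.
- moulding_center (a point): centre of the moulding, half-way up: a bar 180 mm long (its x), 36 mm wide (its y) and 36 mm high (its z, up), gold above and dark red below, about 0.22 kg (0.15 to 0.31).
- rest_top (a point): centre of the top plane of the drying rest, 38 mm above the table: a fixed grey board 200 x 100 mm, 10 mm thick, with two blue felt-topped bearers across it at x = +-60 mm (24 mm wide in x, 90 mm long in y). x is the rest's long direction, along which the moulding is to lie, either way round; z is up. A moulding laid on it has its centre 18 mm above this point.
- jar_center (a point): middle of a closed glass jar, 60 mm across, 75 mm high; a bystander.
- brush_a: brush with blue handle, 180 mm long along x, lying flat; a bystander.
- brush_b: brush with blue handle, 160 mm long along x, lying flat; a bystander.
- tube: white paint tube, lying, 30 mm thick, about 110 mm long along its x from the cap, which is at the origin; a bystander.
- dish: shallow white dish, 90 mm across, 18 mm high, origin under its centre; a bystander.
- mallet: green mallet standing on its head, 64 mm across, 190 mm high, origin under its centre; a bystander.
- moulding: the same moulding; origin at the centre of its underside, axes as for moulding_center.
There are look-alikes about, which are no part of the job. There is more than one size of the moulding; the job needs the smaller.

How it is judged:
On the way, in this order (a step that is already met when the one before it is completed fails the run):
1. the clamp at the jig is wound back to its stop (at least 1.05 rad, either way) with the moulding still in the jig (((horizontal distance between screw_a_grip and jig_seat below 0.2 m and (value of joint screw_a above 1.05 rad or value of joint screw_a below -1.05 rad)) or (horizontal distance between screw_b_grip and jig_seat below 0.2 m and (value of joint screw_b above 1.05 rad or value of joint screw_b below -1.05 rad))) and distance between moulding_center and jig_seat below 0.02 m), for 0.2 s.
2. the moulding is lifted clear of the jig (z of moulding_center in the frame of jig_seat above 0.03 m and angle between moulding_center's own z axis and vertical below 0.5 rad), for 0.1 s.
At the end, for the whole second after the job is handed in: The moulding lies at rest on the drying rest's bearers, gold face up (within 0.12 rad of level), its centre within 30 mm of the rest's centre and its length within 15 degrees of the rest's, released; the clamp at the jig is still open (handle at least 1.05 rad from its start, either way) (((horizontal distance between screw_a_grip and jig_seat below 0.2 m and (value of joint screw_a above 1.05 rad or value of joint screw_a below -1.05 rad)) or (horizontal distance between screw_b_grip and jig_seat below 0.2 m and (value of joint screw_b above 1.05 rad or value of joint screw_b below -1.05 rad))) and horizontal distance between moulding_center and rest_top below 0.03 m and z of moulding_center in the frame of rest_top between 0.013 and 0.022 m and angle between the x axis of moulding_center and the x axis of rest_top, either way round below 0.26 rad and angle between moulding_center's own z axis and vertical below 0.12 rad and linear speed of moulding below 0.02 m/s); the robot touches nothing.
It fails at once if the spare clamp head is unscrewed (turned over 0.3 rad) ((not (horizontal distance between screw_a_grip and jig_seat below 0.2 m) and (value of joint screw_a above 0.3 rad or value of joint screw_a below -0.3 rad)) or (not (horizontal distance between screw_b_grip and jig_seat below 0.2 m) and (value of joint screw_b above 0.3 rad or value of joint screw_b below -0.3 rad))).
It fails at once if the moulding is dropped (moves faster than 0.6 m/s while not held) (linear speed of moulding above 0.6 m/s and contact force between the fingers and moulding below 0.3 N).
It fails at once if the moulding is turned over or tipped past 45 degrees (angle between moulding_center's own z axis and vertical above 0.8 rad).
It fails at once if a bystander is moved more than 30 mm (distance of any of jar_center, brush_a, brush_b, tube, dish, mallet from where it was at the start of the episode above 0.03 m).
It also fails if it takes over 53 s, if anything falls off the work surface, if the arm or the gripper's body presses on something with over 40 N, if the wrist force passes 120 N, or if a joint passes its speed limit or range.

## Working session

There is one attempt and no reset: what is moved stays moved. The work goes in short steps, Python scripts to look and compute and a tool call to move; the robot and the scene stay as the last step left them, time stands still between calls to the robot, and variables do not carry over. Pictures are saved under pics/ and viewed, about 8 in all and at most 12, crops included, and the job is handed in when it is done.

Besides the shell and the picture viewer there is one more tool, called after "Request:" as name(argument=value, ...), one argument or row to a line, values as JSON. drive_tool: Moves the arm, as the interface text tells. Its arguments: {"type":"object","properties":{"plan":{"type":"array","items":{"type":"array","items":{"type":"number"}}},"newtons":{"type":"number"}},"required":["plan"]}

```bash
ls; mkdir -p pics; cat > h.py <<'E'
from rig import *
import numpy as np, cv2
from scipy.spatial.transform import Rotation as R
def cal(n):
    c=get_calibration(n); return c,np.array(c["origin"]),np.array(c["rotation"]).reshape(3,3)
def ray(n,p,z):
    c,o,r=cal(n); d=r@np.array([(p[0]-c["cx"])/c["fx"],(p[1]-c["cy"])/c["fy"],1]); return o+d*(z-o[2])/d[2]
def proj(n,P):
    c,o,r=cal(n); q=r.T@(np.array(P)-o); return np.array([c["fx"]*q[0]/q[2]+c["cx"],c["fy"]*q[1]/q[2]+c["cy"]])
def tri(pa,pb):
    A=[];b=[]
    for n,p in(("scene",pa),("top",pb)):
        c,o,r=cal(n); d=r@np.array([(p[0]-c["cx"])/c["fx"],(p[1]-c["cy"])/c["fy"],1]); d/=np.linalg.norm(d)
        M=np.eye(3)-np.outer(d,d); A.append(M); b.append(M@o)
    A=np.vstack(A);b=np.hstack(b); x=np.linalg.lstsq(A,b,rcond=None)[0]; return x,np.linalg.norm(A@x-b)
E
python3 - <<'E'
from h import *
np.set_printoptions(precision=3,suppress=True)
o=get_obs(); print(o["time"],o["position"],o["tool_rot"])
for n in("scene","top"):
    cv2.imwrite(f"pics/{n}0.png",camera(n)); c,oo,r=cal(n); print(n,c["fx"],oo,r.tolist())
    for t in("screw_a_grip","jig_seat","moulding_center","rest_top","jar_center","mallet"):
        print(n,t,[(np.round(d["location"],1).tolist(),round(d["conf"],2)) for d in mark_of(n,t)])
E
```

```text
pics
0.0 [ 0.24  -0.576  0.222] [-0.139  0.694 -0.693  0.139]Traceback (most recent call last):
  File "<stdin>", line 5, in <module>
  File "h.py", line 5, in cal
    c=get_calibration(n); return c,np.array(c["origin"]),np.array(c["rotation"]).reshape(3,3)
                                                         ~~~~~~~~~~~~~~~~~~~~~~~~~~~~~~~^^^^^
ValueError: cannot reshape array of size 4 into shape (3,3)
```

Rotation is a quaternion.

```bash
sed -i 's/np.array(c\["rotation"\]).reshape(3,3)/R.from_quat(c["rotation"]).as_matrix()/' h.py
python3 - <<'E'
from h import *
np.set_printoptions(precision=3,suppress=True)
for n in("scene","top"):
    cv2.imwrite(f"pics/{n}0.png",camera(n)); c,oo,r=cal(n); print(n,c["fx"],oo,r.tolist())
    for t in("screw_a_grip","jig_seat","moulding_center","rest_top","jar_center","mallet"):
        print(n,t,[(np.round(d["location"],1).tolist(),round(d["conf"],2)) for d in mark_of(n,t)])
E
```

```text
scene 417.28959321993943 [ 1.106 -0.692  0.785] [[0.789000219366361, 0.3351779724563768, -0.5149120125029779], [0.61411955084521, -0.4552400724789874, 0.6446810480222015], [-0.0183256953350234, -0.8248710221539842, -0.5650238629483972]]
scene screw_a_grip [([222.3, 252.0], 0.76)]
scene jig_seat [([291.7, 270.7], 0.65)]
scene moulding_center [([291.3, 271.0], 0.87), ([170.2, 253.6], 0.72)]
scene rest_top [([354.8, 189.1], 0.89)]
scene jar_center [([219.5, 248.2], 0.7), ([284.0, 246.1], 0.61)]
scene mallet [([362.4, 165.0], 0.72)]
top 520.5683198171193 [0.236 0.061 1.677] [[-0.02829396045593085, -0.9841741943816698, 0.17493029158756307], [-0.9995747166251396, 0.029092567803045317, 0.0020020945025461118], [-0.007059581112936961, -0.17479924946010733, -0.9845787854218133]]
top screw_a_grip [([442.9, 198.8], 0.61), ([208.3, 237.1], 0.47)]
top jig_seat [([390.3, 176.3], 0.55)]
top moulding_center [([392.5, 173.2], 0.6)]
top rest_top [([262.1, 209.6], 0.69), ([393.4, 172.2], 0.43), ([474.5, 152.2], 0.39)]
top jar_center [([377.3, 203.4], 0.52)]
top mallet [([210.9, 239.2], 0.55)]
```

View pics/top0.png

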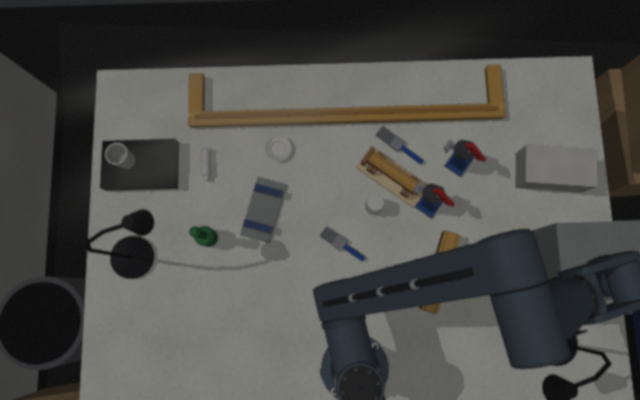

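View pics/scene0.png

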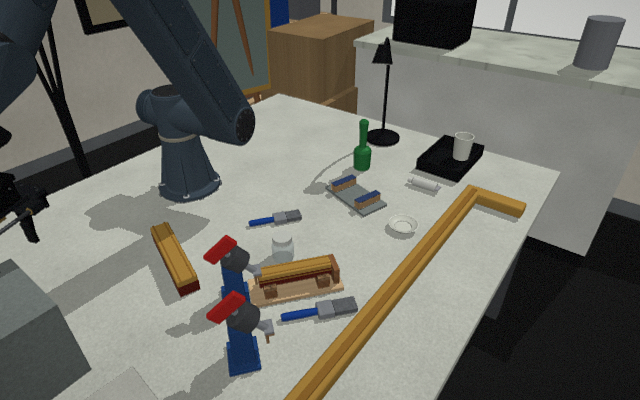

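The top view shows the jig with its moulding at (392,174), the jig's clamp with its red handle at (440,196), the spare at (470,152), the rest at (264,210), the larger look-alike moulding at (443,270), and the jar at (375,203). In the scene view the jig clamp's handle is at (221,249), the spare's at (226,306), the jig moulding at (295,270), the look-alike at (173,257) and the rest at (355,193). Next I'll measure these and make one close crop.

```bash
python3 - <<'E'
from h import *
np.set_printoptions(precision=4,suppress=True)
for nm,a,b in(("jig",(291.5,270.8),(391,174)),("rest",(354.8,189.1),(262.1,209.6)),("handle?",(221,249),(441,197)),("spare",(226,306),(472,152))):
    print(nm,*tri(a,b))
print("planes jig",ray("scene",(291.5,270.8),.054),ray("top",(391.5,174),.054),"rest",ray("scene",(354.8,189.1),.038),ray("top",(262.1,209.6),.038))
a=cv2.imread("pics/scene0.png"); b=cv2.imread("pics/top0.png")
c1=cv2.resize(a[215:385,185:385],None,fx=4,fy=4,interpolation=cv2.INTER_CUBIC)[:,:800]
cv2.imwrite("pics/c1.png",cv2.resize(a[220:370,190:360],None,fx=4.0,fy=4.0,interpolation=cv2.INTER_CUBIC))
cv2.imwrite("pics/c2.png",cv2.resize(b[120:255,230:500],None,fx=2.96,fy=2.96,interpolation=cv2.INTER_CUBIC))
E
```

```text
jig [ 0.5966 -0.1417  0.0484] 0.006749221446223897
rest [0.5011 0.279  0.0272] 0.0018396443926690887
handle? [ 0.5004 -0.2699  0.1597] 0.0016515571551551761
spare [ 0.6336 -0.3734  0.1598] 0.0043178459831875555
planes jig [ 0.5974 -0.1495  0.054 ] [ 0.5987 -0.1392  0.054 ] rest [0.5105 0.2664 0.038 ] [0.4984 0.2768 0.038 ]
```

View pics/c1.png

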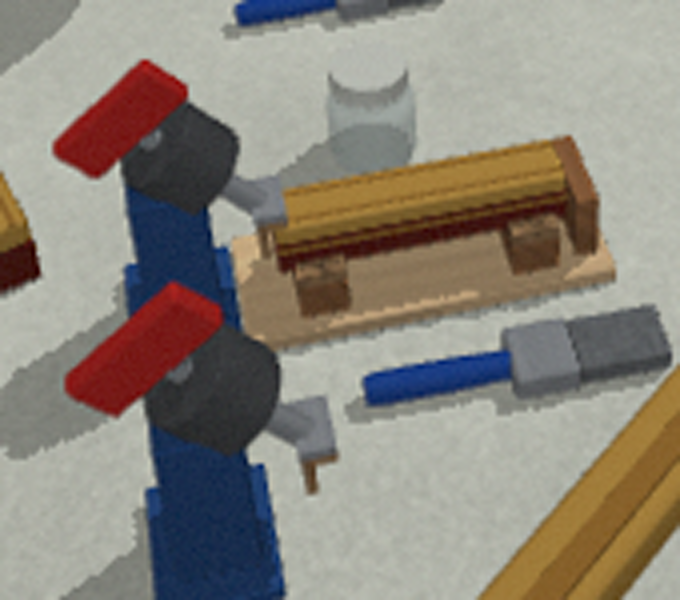

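View pics/c2.png

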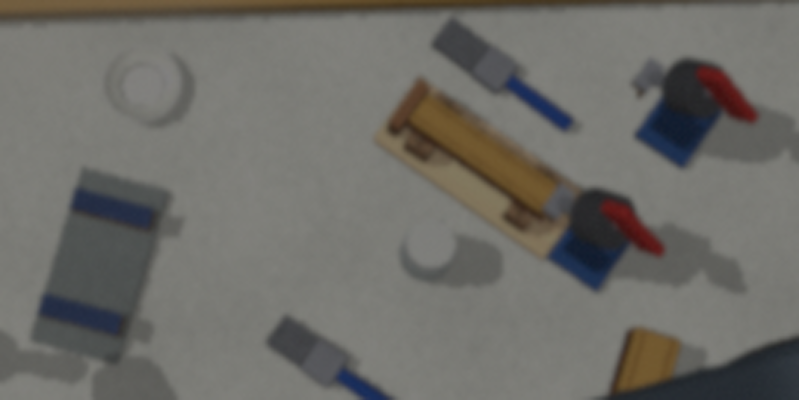

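The crops back up the choice. Head A or B at c1 (120,118) has its shoe on the moulding, and the spare's shoe at c1 (310,440) is empty. The handle's long axis lies in the vertical plane of the jig. Next I'll fit the jig and rest poses from their corners.

```bash
cat > fit.py <<'E'
from h import *
from scipy.optimize import least_squares
np.set_printoptions(precision=4,suppress=True)
def fit(pts,x0):
    def P(v,p): c,s=np.cos(v[2]),np.sin(v[2]); return [v[0]+c*p[0]-s*p[1],v[1]+s*p[0]+c*p[1],p[2]]
    f=lambda v:np.concatenate([proj(n,P(v,p))-np.array(px) for n,px,p in pts])
    r=least_squares(f,x0,loss="soft_l1",f_scale=1.0); return r.x,r.fun.reshape(-1,2)
s=lambda x,y:(190+x/4,220+y/4)
t=lambda x,y:(230+x/2.96,120+y/2.96)
E
python3 - <<'E'
from fit import *
jig=[("scene",s(120,118),(-.166,0,.162)),("top",t(633,228),(-.166,0,.162)),
("scene",s(278,268),(-.09,-.018,.036)),("scene",s(566,212),(.09,-.018,.036)),
("top",t(558,197),(-.081,0,.072)),("top",t(422,100),(.09,0,.072)),("scene",s(560,163),(.09,0,.072)),("scene",s(283,215),(-.081,0,.072))]
v,r=fit(jig,[.597,-.142,.92]); print("jig",v,np.degrees(v[2])); print(r)
top=[("top",t(*p),q) for p,q in zip([(85,168),(172,190),(118,362),(32,342),(117,208),(83,315)],[(.1,.05,.01),(.1,-.05,.01),(-.1,-.05,.01),(-.1,.05,.01),(.06,0,.038),(-.06,0,.038)])]
sc=[("scene",(344,182.5),(-.06,0,.038)),("scene",(368,197.5),(.06,0,.038))]
v,r=fit(top+sc,[.5,.275,-.2]); print("rest",v,np.degrees(v[2])); print(r)
# jig handle desired tool frame
from rig import *
o=get_obs(); print(o["position"],R.from_quat(o["tool_rot"]).as_matrix())
E
```

```text
jig [ 0.6051 -0.1479  0.8873] 50.84006220043433
[[-0.9237  0.2482]
 [-0.0845  0.0275]
 [-0.3106  1.8842]
 [ 0.217   2.7546]
 [-2.9106 -0.592 ]
 [-0.6255  0.1089]
 [-0.0868 -0.6087]
 [-0.0861 -1.5502]]
rest [ 0.5044  0.2724 -0.3006] -17.223024173473632
[[ 0.1026 -0.7465]
 [-0.0686 -0.1926]
 [ 0.5985  0.5572]
 [-0.0926 -1.0199]
 [-0.6607 -0.3638]
 [-0.0682 -0.7366]
 [-1.1998 -2.7894]
 [-1.5625 -1.3998]]
[ 0.2404 -0.5769  0.2226] [[-0.9231  0.      0.3846]
 [-0.3846 -0.     -0.9231]
 [-0.     -1.      0.    ]]
```

```bash
cat >> h.py <<'E'
PSI=np.radians(50.8)
def Rh(tilt,psi,flip=1):
    y=np.array([np.sin(tilt)*np.cos(psi),np.sin(tilt)*np.sin(psi),-np.cos(tilt)]); z=flip*np.array([np.sin(psi),-np.cos(psi),0]); return np.c_[np.cross(y,z),y,z]
def go(pos,Rt,cmd=None):
    o=get_obs(); Rc=R.from_quat(o["tool_rot"]).as_matrix()
    print("now",np.round(o["position"],4),"q",np.round(o["q"],2),"w",round(o["grip_width"],4),"F",np.round(o["ft_force"],1),"t",round(o["time"],2))
    print("shift",np.round(Rc.T@(np.array(pos)-o["position"])*1000,1),"turn",np.round(np.degrees(R.from_matrix(Rc.T@Rt).as_rotvec()),2))
E
python3 - <<'E'
from h import *
Rt=Rh(np.radians(40),PSI); h=np.array([.5003,-.274,.162]); print(Rt)
go(h-Rt[:,1]*.07,Rt)
E
```

```text
[[-0.48416254  0.4062606   0.77494449]
 [-0.59364192  0.49812472 -0.6320293 ]
 [-0.64278761 -0.76604444  0.        ]]
now [ 0.2404 -0.5769  0.2226] q [-1.35  0.53  1.43  0.    1.18 -0.18] w 0.0873 F [-1.  -0.1  0.2] t 0.75
shift [-316.7    7.  -158.4] turn [ -9.83 -27.02  39.18]
```

Request:
drive_tool(
  plan=[
    [-32, 1, -16, -1, -2.7, 3.9, 87],
    [-64, 1, -32, -2, -5.4, 7.8, 87],
    [-95, 2, -48, -3, -8.1, 11.8, 87],
    [-127, 3, -63, -3.9, -10.8, 15.7, 87],
    [-158, 4, -79, -4.9, -13.5, 19.6, 87],
    [-190, 4, -95, -5.9, -16.2, 23.5, 87],
    [-222, 5, -111, -6.9, -18.9, 27.4, 87],
    [-253, 6, -127, -7.9, -21.6, 31.3, 87],
    [-285, 6, -143, -8.8, -24.3, 35.3, 87],
    [-317, 7, -158, -9.8, -27, 39.2, 87],
  ],
)

```text
time: 1.75
position: [0.473, -0.3084, 0.2159]
tool_rot: [-0.066, 0.703, -0.496, 0.505]
ft_force: [-0.8, -0.3, 0.2]
grip_width: 0.0869
```

```bash
python3 - <<'E'
from h import *
Rt=Rh(np.radians(40),PSI); h=np.array([.5003,-.274,.162])
go(h-Rt[:,1]*.07,Rt)
a=camera("scene");cv2.imwrite("pics/s1.png",cv2.resize(a[150:370,150:400],None,fx=2.7,fy=2.7,interpolation=cv2.INTER_CUBIC))
b=camera("top");cv2.imwrite("pics/t1.png",b)
print(proj("scene",h-Rt[:,1]*.07),proj("scene",h),proj("top",h))
for n in("scene","top"): print(n,[(np.round(d["location"],1).tolist(),round(d["conf"],2)) for d in mark_of(n,"screw_a_grip")])
E
```

```text
now [ 0.473  -0.3084  0.2159] q [-1.12  0.57  1.63  0.65  1.34 -0.71] w 0.0869 F [-0.8 -0.3  0.2] t 1.75
shift [ 1.  -0.5 -0.6] turn [-0.06  0.12 -0.13]
[195.09043578 233.74825822] [219.98831066 249.12099371] [442.87268221 197.06362273]
scene [([222.9, 249.1], 0.93), ([271.5, 221.6], 0.74)]
top [([444.6, 196.1], 0.59)]
```

View pics/s1.png

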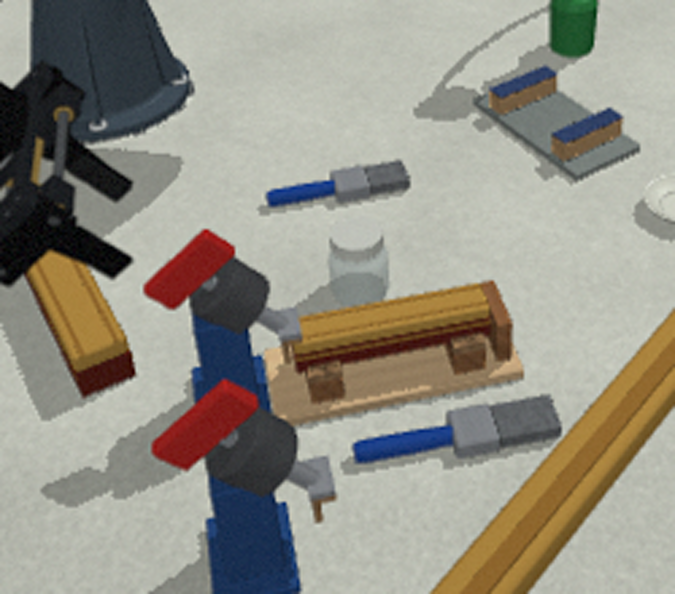

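The fingertips show around crop (130,225) and the handle at (190,269), both as predicted, so I'll advance and grip.

Request:
drive_tool(
  plan=[
    [1, 25, 0, 0, 0, 0, 60],
    [1, 50, 0, 0, 0, 0, 50],
    [1, 70, 0, 0, 0, 0, 50],
    [1, 84, 0, 0, 0, 0, 50],
    [1, 84, 0, 0, 0, 0, 50],
    [1, 84, 0, 0, 0, 0, 30],
    [1, 84, 0, 0, 0, 0, 8],
    [1, 84, 0, 0, 0, 0, 8],
    [1, 84, 0, 0, 0, 0, 8],
    [1, 84, 0, 0, 0, 0, 8],
  ],
  newtons=15,
)

```text
time: 2.95
position: [0.5059, -0.2683, 0.1509]
tool_rot: [-0.066, 0.704, -0.497, 0.504]
ft_force: [-0.0, 0.4, -0.4]
grip_width: 0.0178
```

```bash
python3 - <<'E'
from h import *
Rt=Rh(np.radians(40),PSI); h=np.array([.5003,-.274,.162])
go(h+Rt[:,1]*.015,Rt); o=get_obs(); M=R.from_quat(o["tool_rot"]).as_matrix(); print(M.T@o["ft_force"],M.T@o["moment"])
a=camera("scene");cv2.imwrite("pics/s2.png",cv2.resize(a[190:330,150:330],None,fx=4,fy=4,interpolation=cv2.INTER_CUBIC))
E
```

```text
now [ 0.5059 -0.2683  0.1509] q [-1.03  0.65  1.69  0.71  1.18 -0.76] w 0.0178 F [-0.   0.4 -0.4] t 2.95
shift [-1.   1.3 -0.7] turn [-0.08  0.    0.  ]
[ 0.08256468  0.5018681  -0.26734197] [ 0.04445554 -0.0048229  -0.35688941]
```

View pics/s2.png

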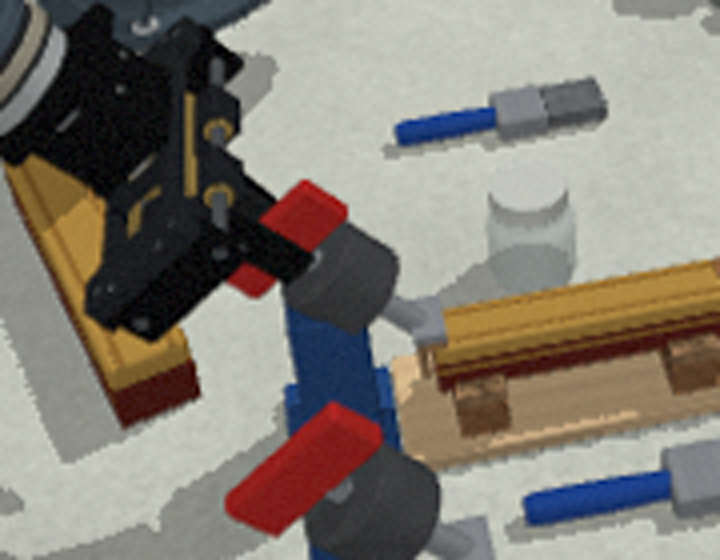

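The fingers straddle the middle of the jig clamp's handle and are nearly shut. I'll finish closing, then try a small turn.

Request:
drive_tool(
  plan=[
    [0, 0, 0, 0, 0, 0, 5],
    [0, 0, 0, 0, 0, 0, 5],
    [0, 0, 0, 0, 0, 0, 5],
    [0, 0, 0, 0, 2, 0, 5],
    [0, 0, 0, 0, 4, 0, 5],
    [0, 0, 0, 0, 6, 0, 5],
    [0, 0, 0, 0, 6, 0, 5],
  ],
  newtons=30,
)

```text
time: 3.7
position: [0.5053, -0.2677, 0.1507]
tool_rot: [-0.042, 0.729, -0.499, 0.467]
ft_force: [-5.1, -0.5, 4.5]
grip_width: 0.0154
```

```bash
cat > m.py <<'E'
from h import *
o=get_obs(); M=R.from_quat(o["tool_rot"]).as_matrix()
print("F",np.round(M.T@o["ft_force"],1),"M",np.round(M.T@o["moment"],2),"turned",np.round(np.degrees(R.from_matrix(Rh(np.radians(40),PSI).T@M).as_rotvec()),1),"q",np.round(o["q"],2),"w",o["grip_width"],o["time"], o["position"])
E
python3 m.py
```

```text
F [ 0.3 -5.7 -3.6] M [-0.73 -0.78 -0.57] turned [-0.1  5.8 -0. ] q [-1.03  0.65  1.7   0.71  1.18 -0.66] w 0.015412973081036691 3.7 [ 0.50531274 -0.26770866  0.15068566]
```

The moment about the handle's axis is 0.78 N m, well over the 0.2 needed, and the jaws are being wedged apart, so it binds this way. I'll try the other way.

Request:
drive_tool(
  plan=[
    [0, 0, 0, 0, -3, 0, 5],
    [0, 0, 0, 0, -6, 0, 5],
    [0, 0, 0, 0, -10, 0, 5],
    [0, 0, 0, 0, -14, 0, 5],
    [0, 0, 0, 0, -18, 0, 5],
    [0, 0, 0, 0, -18, 0, 5],
  ],
)

```text
time: 4.3
position: [0.5053, -0.2679, 0.1506]
tool_rot: [-0.118, 0.647, -0.487, 0.574]
ft_force: [-5.5, -2.1, 4.1]
grip_width: 0.0138
```

```bash
python3 m.py
```

```text
F [ 0.7 -6.4 -3.1] M [-0.82 -0.09 -0.26] turned [ -0. -12.   0.] q [-1.03  0.65  1.7   0.71  1.18 -0.97] w 0.013783146238311492 4.3 [ 0.50531585 -0.26786875  0.15057685]
```

It gives this way, with the jaws flat on the paddle and a low moment.

Request:
drive_tool(
  plan=[
    [0, 0, 0, 0, -7, 0, 5],
    [0, 0, 0, 0, -14, 0, 5],
    [0, 0, 0, 0, -21, 0, 5],
    [0, 0, 0, 0, -28, 0, 5],
    [0, 0, 0, 0, -35, 0, 5],
    [0, 0, 0, 0, -42, 0, 5],
    [0, 0, 0, 0, -49, 0, 5],
    [0, 0, 0, 0, -55, 0, 5],
    [0, 0, 0, 0, -60, 0, 5],
    [0, 0, 0, 0, -60, 0, 5],
  ],
)

```text
time: 5.3
position: [0.5057, -0.2677, 0.1508]
tool_rot: [-0.345, 0.275, -0.363, 0.821]
ft_force: [-3.6, -1.5, 4.3]
grip_width: 0.014
```

```bash
python3 m.py;  python3 - <<'E'
from h import *
a=camera("scene");cv2.imwrite("pics/s3.png",cv2.resize(a[190:330,150:330],None,fx=4,fy=4,interpolation=cv2.INTER_CUBIC))
E
```

```text
F [-1.8 -5.5 -0.4] M [-0.43  0.57  0.59] turned [  0.1 -71.8   0. ] q [-1.03  0.65  1.7   0.71  1.18 -2.01] w 0.014005047384480074 5.3 [ 0.50574962 -0.26771882  0.1507983 ]
```

View pics/s3.png

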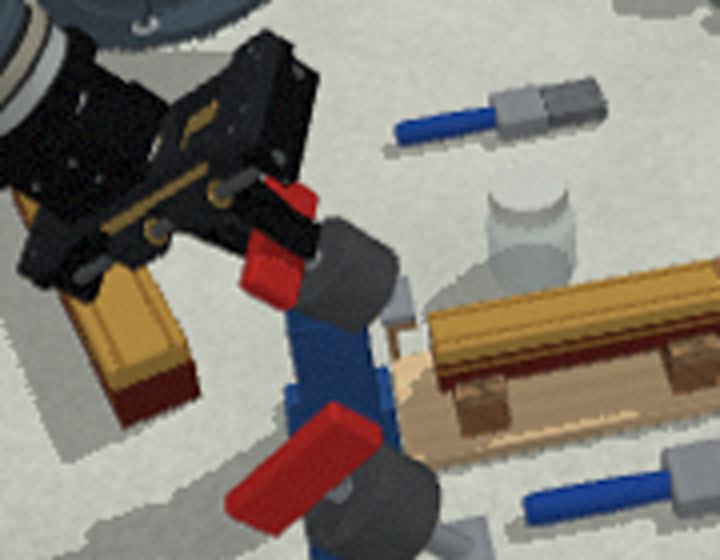

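The shoe at (395,320) is now well clear of the moulding's end, and the moment at the stop is 0.57 N m at 1.25 rad. I'll let go and back off.

Request:
drive_tool(
  plan=[
    [0, 0, 0, 0, 2.5, 0, 5],
    [0, 0, 0, 0, 2.5, 0, 45],
    [0, 0, 0, 0, 2.5, 0, 45],
    [0, 0, 0, 0, 2.5, 0, 45],
    [0, 0, 0, 0, 2.5, 0, 45],
    [0, -20, 0, 0, 2.5, 0, 45],
    [0, -45, 0, 0, 2.5, 0, 60],
    [0, -80, 0, 0, 2.5, 0, 60],
    [0, -120, 0, 0, 2.5, 0, 60],
    [0, -120, 0, 0, 2.5, 0, 60],
  ],
)

```text
time: 6.35
position: [0.4575, -0.3324, 0.2457]
tool_rot: [-0.34, 0.288, -0.374, 0.813]
ft_force: [-0.6, -0.3, 0.1]
grip_width: 0.0592
```

```bash
python3 m.py;  python3 - <<'E'
from h import *
a=camera("scene");cv2.imwrite("pics/s4.png",cv2.resize(a[190:330,180:360],None,fx=4,fy=4,interpolation=cv2.INTER_CUBIC)); camera("top")
for n in("scene","top"):
  for t in ("moulding_center","jig_seat"): print(n,t,[(np.round(d["location"],1).tolist(),round(d["conf"],2)) for d in mark_of(n,t)])
E
```

```text
F [-0.1 -0.4 -0.5] M [-0.26 -0.08 -0.16] turned [  0.4 -69.7  -0.6] q [-1.16  0.53  1.58  0.62  1.41 -1.91] w 0.059172677912590815 6.35 [ 0.45746236 -0.33241833  0.24571531]
scene moulding_center [([290.0, 272.4], 0.96), ([172.8, 253.0], 0.89), ([272.9, 223.3], 0.61)]
scene jig_seat [([290.8, 271.0], 0.83)]
top moulding_center [([393.5, 174.1], 0.82), ([440.5, 269.6], 0.72), ([209.1, 184.3], 0.71)]
top jig_seat [([394.1, 174.3], 0.95)]
```

View pics/s4.png

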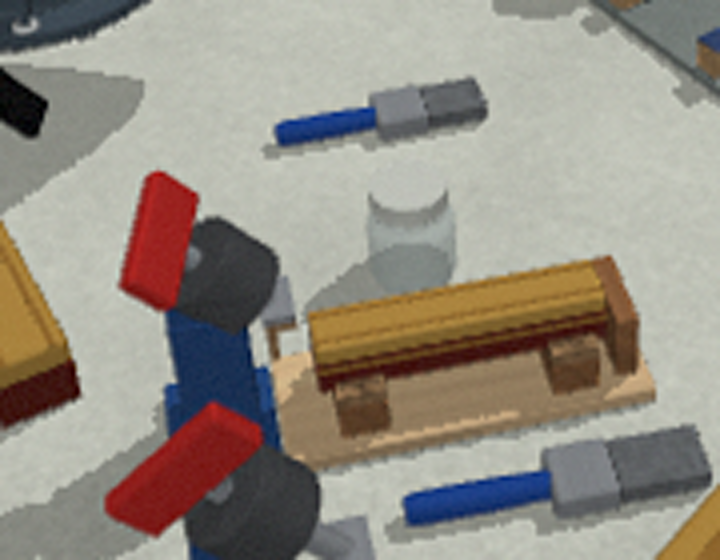

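```bash
python3 - <<'E'
from fit import *
u=lambda x,y:(180+x/4,190+y/4)
m=[("scene",u(322,388),(-.09,-.018,.036)),("scene",u(308,312),(-.09,.018,.072)),("scene",u(592,262),(.09,.018,.072)),
("scene",(290.4,271.7),(0,0,.054)),("top",(393.8,174.2),(0,0,.054)),("top",t(422,100),(.09,0,.072)),
("scene",s(120,118),(-.166,0,.162)),("top",t(633,228),(-.166,0,.162))]
v,r=fit(m,[.6,-.145,.9]); print(v,np.degrees(v[2])); print(r)
c=np.array([v[0],v[1],.054]);psi=v[2]
Rt=Rh(0,psi)
print(Rt)
go(c+[0,0,.13],Rt)
E
```

```text
[ 0.605  -0.1472  0.8859] 50.759189505505695
[[-1.1526  1.6474]
 [-0.7663 -0.5567]
 [ 0.2278 -0.3544]
 [ 4.0606 -0.1308]
 [ 0.105  -2.1964]
 [-0.8255  0.1189]
 [-0.7177 -0.0136]
 [-0.3707  0.1338]]
[[-0.6326  0.      0.7745]
 [-0.7745  0.     -0.6326]
 [-0.     -1.      0.    ]]
now [ 0.4571 -0.326   0.2413] q [-1.15  0.54  1.59  0.62  1.41 -1.91] w 0.06 F [-0.2 -0.1 -1. ] t 6.65
shift [-47.5 193.3 132.3] turn [-24.13  66.53 -35.07]
```

```bash
python3 - <<'E'
from h import *
Rt=Rh(0,.8859); M=R.from_quat(get_obs()["tool_rot"]).as_matrix()
go([.605,-.147,.26],Rt); print("up70",M.T@[0,0,70]); print("jar",tri((284,246.1),(375,203)),ray("top",(377.3,203.4),.0375),ray("scene",(284,246.1),.0375))
E
```

```text
now [ 0.4571 -0.326   0.2413] q [-1.15  0.54  1.59  0.62  1.41 -1.91] w 0.06 F [-0.2 -0.1 -1. ] t 6.65
shift [-65.  135.3 178.2] turn [-24.13  66.53 -35.08]
up70 [-15.94169345 -53.54777751  42.17224127]
jar (array([ 0.51014274, -0.08221744,  0.04029202]), np.float64(0.0028988773876729283)) [ 0.50767624 -0.0912222   0.0375    ] [ 0.50923674 -0.07835042  0.0375    ]
```

Request:
drive_tool(
  plan=[
    [-8, -27, 21, -2.4, 6.6, -3.5, 60],
    [-16, -54, 42, -4.8, 13.3, -7, 60],
    [-22, -30, 59, -7.2, 20, -10.5, 60],
    [-28, -7, 76, -9.7, 26.6, -14, 60],
    [-34, 17, 93, -12.1, 33.3, -17.5, 60],
    [-41, 41, 110, -14.5, 39.9, -21, 60],
    [-47, 64, 127, -16.9, 46.6, -24.6, 60],
    [-53, 88, 144, -19.3, 53.2, -28.1, 60],
    [-59, 112, 161, -21.7, 59.9, -31.6, 60],
    [-65, 135, 178, -24.1, 66.5, -35.1, 60],
  ],
)

```text
time: 7.65
position: [0.6024, -0.1496, 0.2605]
tool_rot: [0.309, -0.628, 0.632, -0.333]
ft_force: [-0.5, -0.7, -0.7]
grip_width: 0.0602
```

```bash
python3 - <<'E'
from h import *
camera("scene"); b=camera("top")
go([.605,-.147,.09],Rh(0,.8859)); go([.605,-.147,.037],Rh(0,.8859))
E
```

```text
now [ 0.6051 -0.1462  0.2593] q [-0.43  0.47  1.42  0.03  1.22  0.18] w 0.0601 F [-0.1  0.5 -0.2] t 7.75
shift [  6.1 169.2  -3.2] turn [-1.14  3.82 -1.88]
now [ 0.6051 -0.1462  0.2593] q [-0.43  0.47  1.42  0.03  1.22  0.18] w 0.0601 F [-0.1  0.5 -0.2] t 7.75
shift [  7.8 222.1  -4.3] turn [-1.14  3.82 -1.88]
```

Request:
drive_tool(
  plan=[
    [0, 0, 0, 0, 0, 0, 60],
    [0, 0, 0, 0, 0, 0, 60],
  ],
)

```text
time: 7.95
position: [0.6017, -0.1517, 0.2609]
tool_rot: [0.309, -0.627, 0.631, -0.336]
ft_force: [0.0, -0.6, 0.3]
grip_width: 0.0602
```

```bash
python3 - <<'E'
from h import *
go([.605,-.147,.09],Rh(0,.8859)); a=camera("scene"); cv2.imwrite("pics/s5.png",cv2.resize(a[150:330,180:360],None,fx=3.3,fy=3.3,interpolation=cv2.INTER_CUBIC))
E
```

```text
now [ 0.6017 -0.1517  0.2609] q [-0.44  0.47  1.43  0.03  1.22  0.17] w 0.0602 F [ 0.  -0.6  0.3] t 7.95
shift [ -0.5 170.9  -3.9] turn [-1.23  3.54 -1.8 ]
```

Request:
drive_tool(
  plan=[
    [0, 20, -2, -0.6, 1.8, -0.9, 60],
    [0, 50, -4, -1.2, 3.5, -1.8, 60],
    [0, 85, -4, -1.2, 3.5, -1.8, 60],
    [0, 120, -4, -1.2, 3.5, -1.8, 60],
    [0, 140, -4, -1.2, 3.5, -1.8, 60],
    [0, 140, -4, -1.2, 3.5, -1.8, 60],
  ],
)

```text
time: 8.6
position: [0.6015, -0.1484, 0.1187]
tool_rot: [-0.303, 0.641, -0.638, 0.301]
ft_force: [0.1, 0.0, -0.5]
grip_width: 0.0599
```

```bash
python3 - <<'E'
from h import *
go([.605,-.147,.037],Rh(0,.8859)); a=camera("scene"); cv2.imwrite("pics/s5.png",cv2.resize(a[170:330,190:360],None,fx=4,fy=4,interpolation=cv2.INTER_CUBIC))
E
```

```text
now [ 0.6015 -0.1484  0.1187] q [-0.42  0.65  1.53 -0.    0.96  0.27] w 0.0599 F [ 0.1  0.  -0.5] t 8.6
shift [-3.4 81.7  2.2] turn [ 0.26 -0.14  0.08]
```

View pics/s5.png

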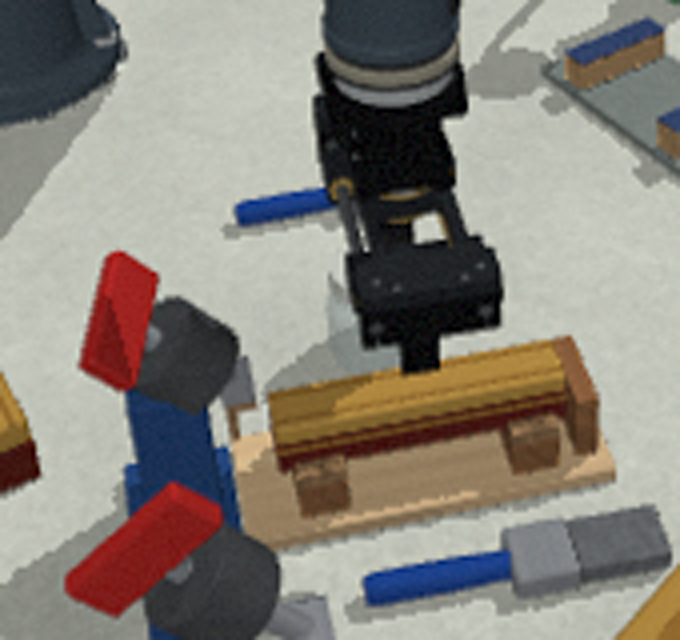

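Viewed 9: the gripper sits square over the middle of the moulding, with the near fingertip at (420,365). I'll descend.

Request:
drive_tool(
  plan=[
    [-3, 15, 2, 0, 0, 0, 60],
    [-3, 30, 2, 0, 0, 0, 60],
    [-3, 42, 2, 0, 0, 0, 60],
    [-3, 50, 2, 0, 0, 0, 60],
    [-3, 58, 2, 0, 0, 0, 60],
    [-3, 58, 2, 0, 0, 0, 60],
  ],
)

```text
time: 9.25
position: [0.6074, -0.1466, 0.0624]
tool_rot: [0.303, -0.639, 0.639, -0.303]
ft_force: [0.6, 0.3, 0.0]
grip_width: 0.0597
```

```bash
python3 - <<'E'
from h import *
go([.605,-.147,.037],Rh(0,.8859))
E
```

```text
now [ 0.6074 -0.1466  0.0624] q [-0.42  0.73  1.55 -0.    0.86  0.27] w 0.0597 F [0.6 0.3 0. ] t 9.25
shift [ 1.8 25.4 -1.6] turn [-0.   -0.01  0.01]
```

Request:
drive_tool(
  plan=[
    [0, 12, 0, 0, 0, 0, 60],
    [0, 24, 0, 0, 0, 0, 60],
    [0, 24, 0, 0, 0, 0, 50],
    [0, 24, 0, 0, 0, 0, 42],
    [0, 24, 0, 0, 0, 0, 34],
    [0, 24, 0, 0, 0, 0, 30],
    [0, 24, 0, 0, 0, 0, 30],
    [0, 24, 0, 0, 0, 0, 30],
  ],
  newtons=20,
)

```text
time: 10.05
position: [0.6044, -0.1442, 0.0393]
tool_rot: [-0.305, 0.641, -0.637, 0.302]
ft_force: [-5.3, 4.8, 1.7]
grip_width: 0.036
```

```bash
python3 - <<'E'
from h import *
go([.605,-.147,.037],Rh(0,.8859))
E
```

```text
now [ 0.6044 -0.1442  0.0393] q [-0.41  0.77  1.56  0.    0.82  0.27] w 0.036 F [-5.3  4.8  1.7] t 10.05
shift [1.8 2.2 2.3] turn [0.41 0.02 0.06]
```

The jaws closed to 36.0 mm, which is the moulding. I'll ease off the sideways force and lift slowly.

Request:
drive_tool(
  plan=[
    [0, 0, -2, 0, 0, 0, 30],
    [0, 0, -2, 0, 0, 0, 30],
    [0, -4, -2, 0, 0, 0, 30],
    [0, -12, -2, 0, 0, 0, 30],
    [0, -24, -2, 0, 0, 0, 30],
    [0, -40, -2, 0, 0, 0, 30],
    [0, -60, -2, 0, 0, 0, 30],
    [0, -85, -2, 0, 0, 0, 30],
    [0, -105, -2, 0, 0, 0, 30],
    [0, -110, -2, 0, 0, 0, 30],
  ],
  newtons=35,
)

```text
time: 11.05
position: [0.6107, -0.148, 0.1547]
tool_rot: [0.299, -0.635, 0.643, -0.306]
ft_force: [1.7, -1.1, -3.2]
grip_width: 0.0361
```

```bash
python3 - <<'E'
from h import *
# turned about world z by -68 deg to rest heading -17.2
psi=.8859-np.radians(50.76+17.22)
for z in (.15,):
  go([.5044,.2724,z],Rh(0,psi))
a=camera("scene"); cv2.imwrite("pics/s6.png",cv2.resize(a[140:330,190:400],None,fx=3,fy=3,interpolation=cv2.INTER_CUBIC))
E
```

```text
now [ 0.6107 -0.148   0.1547] q [-0.42  0.61  1.5  -0.    1.02  0.27] w 0.0361 F [ 1.7 -1.1 -3.2] t 11.05
shift [-257.9    0.5 -348.6] turn [-0.63 67.91 -0.7 ]
```

View pics/s6.png

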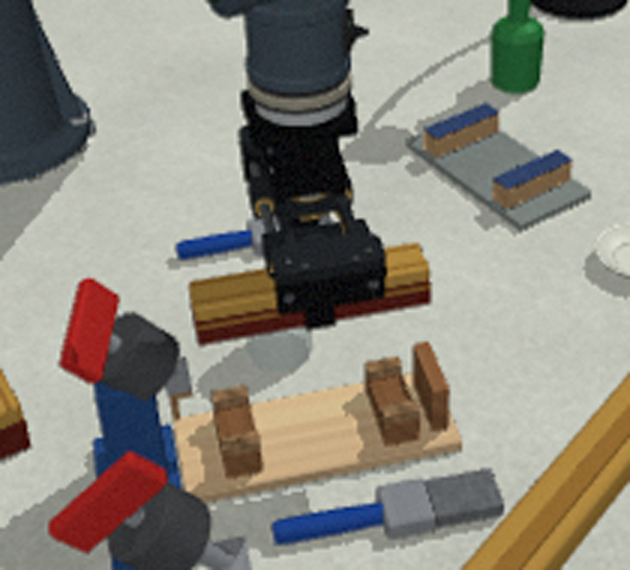

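```bash
python3 - <<'E'
from h import *
print("mallet",ray("top",(210.9,239.2),0),ray("scene",(362.4,165),0))
psi=-np.radians(17.22); d=np.array([np.cos(psi),np.sin(psi),0])
go(np.array([.5044,.2724,.15])+.003*d,Rh(0,psi))
E
```

```text
mallet [0.41246874 0.44798867 0.        ] [0.41416905 0.46701313 0.        ]
now [ 0.6099 -0.1475  0.1539] q [-0.42  0.61  1.5  -0.    1.02  0.27] w 0.036 F [ 0.1 -0.4 -2.1] t 11.1
shift [-2.593e+02  3.000e-01 -3.448e+02] turn [-0.53 67.92 -0.6 ]
```

Request:
drive_tool(
  plan=[
    [-8, 0, -11, 0, 2, 0, 30],
    [-20, 0, -27, 0, 5, 0, 30],
    [-35, 0, -47, 0, 9, 0, 30],
    [-51, 0, -67, 0, 13, 0, 30],
    [-66, 0, -88, 0, 17, 0, 30],
    [-82, 0, -108, 0, 21, 0, 30],
    [-97, 0, -129, 0, 25, 0, 30],
    [-113, 0, -150, 0, 29, 0, 30],
    [-125, 0, -166, 0, 32, 0, 30],
    [-130, 0, -172, 0, 34, 0, 30],
  ],
)

```text
time: 12.1
position: [0.5551, 0.0656, 0.1489]
tool_rot: [0.102, -0.699, 0.7, -0.104]
ft_force: [0.9, -0.1, -3.6]
grip_width: 0.0358
```

```bash
python3 - <<'E'
from h import *
psi=-np.radians(17.22); d=np.array([np.cos(psi),np.sin(psi),0])
go(np.array([.5044,.2724,.15])+.003*d,Rh(0,psi))
E
```

```text
now [0.5551 0.0656 0.1489] q [-0.08  0.54  1.67 -0.    0.93  1.2 ] w 0.0358 F [ 0.9 -0.1 -3.6] t 12.1
shift [ -13.5   -1.3 -211. ] turn [-0.04 33.94 -0.13]
```

Request:
drive_tool(
  plan=[
    [-1, 0, -12, 0, 2, 0, 30],
    [-2, 0, -32, 0, 5, 0, 30],
    [-3, 0, -55, 0, 9, 0, 30],
    [-5, 0, -80, 0, 13, 0, 30],
    [-7, 0, -105, 0, 17, 0, 30],
    [-8, 0, -130, 0, 21, 0, 30],
    [-10, 0, -155, 0, 25, 0, 30],
    [-11, 0, -180, 0, 29, 0, 30],
    [-13, 0, -203, 0, 33, 0, 30],
    [-13, 0, -211, 0, 34, 0, 30],
  ],
)

```text
time: 13.1
position: [0.5073, 0.2718, 0.1487]
tool_rot: [0.107, 0.699, -0.699, -0.105]
ft_force: [1.0, -0.4, -3.2]
grip_width: 0.0359
```

Request:
drive_tool(
  plan=[
    [0, 10, 0, 0, 0, 0, 30],
    [0, 20, 0, 0, 0, 0, 30],
    [0, 30, 0, 0, 0, 0, 30],
    [0, 40, 0, 0, 0, 0, 30],
    [0, 40, 0, 0, 0, 0, 30],
  ],
)

```text
time: 13.6
position: [0.5061, 0.2685, 0.1068]
tool_rot: [-0.106, -0.698, 0.7, 0.107]
ft_force: [-0.3, 0.2, -2.3]
grip_width: 0.036
```

```bash
python3 - <<'E'
from h import *
psi=-np.radians(17.22); d=np.array([np.cos(psi),np.sin(psi),0])
go(np.array([.5044,.2724,.041])+.003*d,Rh(0,psi))
a=camera("scene")[130:250,290:440]; b=camera("top")[160:265,200:330]
f=lambda i:cv2.resize(i,(400,int(400*i.shape[0]/i.shape[1])),interpolation=cv2.INTER_CUBIC)
a,b=f(a),f(b); h=max(len(a),len(b)); cv2.imwrite("pics/s7.png",np.hstack([cv2.copyMakeBorder(i,0,h-len(i),0,0,0) for i in(a,b)]))
E
```

```text
now [0.5061 0.2685 0.1068] q [ 0.29  0.62  1.66 -0.    0.86  2.17] w 0.036 F [-0.3  0.2 -2.3] t 13.6
shift [-0.3 65.8 -3.4] turn [-0.17 -0.1   0.06]
```

View pics/s7.png

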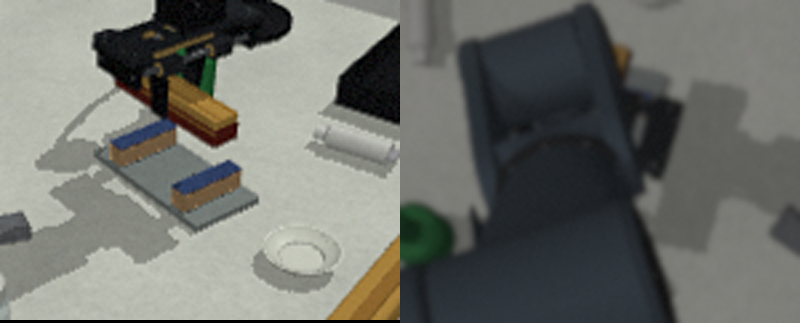

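The moulding hangs level and lined up over both bearers. The top camera is blocked by the arm. I'll lower it slowly.

Request:
drive_tool(
  plan=[
    [0, 15, -2, 0, 0, 0, 30],
    [0, 30, -3, 0, 0, 0, 30],
    [0, 42, -3, 0, 0, 0, 30],
    [0, 52, -3, 0, 0, 0, 30],
    [0, 58, -3, 0, 0, 0, 30],
    [0, 61, -3, 0, 0, 0, 30],
    [0, 61, -3, 0, 0, 0, 30],
  ],
)

```text
time: 14.4
position: [0.5083, 0.2724, 0.0477]
tool_rot: [-0.107, -0.699, 0.699, 0.105]
ft_force: [-1.2, -0.3, -2.5]
grip_width: 0.0355
```

Request:
drive_tool(
  plan=[
    [0, 1, 0, 0, 0, 0, 30],
    [0, 2, 0, 0, 0, 0, 30],
    [0, 3, 0, 0, 0, 0, 30],
    [0, 3, 0, 0, 0, 0, 30],
  ],
)

```text
time: 14.8
position: [0.5084, 0.2724, 0.0452]
tool_rot: [-0.107, -0.699, 0.699, 0.105]
ft_force: [-0.5, -0.2, -2.5]
grip_width: 0.0357
```

Request:
drive_tool(
  plan=[
    [0, 1, 0, 0, 0, 0, 30],
    [0, 2, 0, 0, 0, 0, 30],
    [0, 3, 0, 0, 0, 0, 30],
    [0, 3, 0, 0, 0, 0, 30],
  ],
)

```text
time: 15.2
position: [0.5082, 0.2724, 0.0418]
tool_rot: [-0.107, -0.699, 0.699, 0.105]
ft_force: [0.4, -0.4, -2.4]
grip_width: 0.0356
```

Request:
drive_tool(
  plan=[
    [0, 1, 0, 0, 0, 0, 30],
    [0, 2, 0, 0, 0, 0, 30],
    [0, 2, 0, 0, 0, 0, 30],
  ],
)

```text
time: 15.5
position: [0.5084, 0.2724, 0.0413]
tool_rot: [-0.107, -0.699, 0.699, 0.105]
ft_force: [-2.9, -0.8, 5.6]
grip_width: 0.0357
```

Contact: the vertical force went from −2.4 to +5.6 N at the expected height. I'll open and retreat straight up.

Request:
drive_tool(
  plan=[
    [0, -0.5, 0, 0, 0, 0, 36],
    [0, -0.5, 0, 0, 0, 0, 38],
    [0, -0.5, 0, 0, 0, 0, 48],
    [0, -0.5, 0, 0, 0, 0, 60],
    [0, -0.5, 0, 0, 0, 0, 66],
    [0, -0.5, 0, 0, 0, 0, 66],
    [0, -0.5, 0, 0, 0, 0, 66],
    [0, -15, 0, 0, 0, 0, 66],
    [0, -40, 0, 0, 0, 0, 66],
    [0, -80, 0, 0, 0, 0, 66],
  ],
)

```text
time: 16.5
position: [0.5066, 0.2719, 0.1197]
tool_rot: [-0.105, -0.698, 0.7, 0.107]
ft_force: [-0.0, -0.4, 0.3]
grip_width: 0.0661
```

Request:
drive_tool(
  plan=[
    [0, -40, 0, 0, 0, 0, 66],
    [0, -80, 20, 0, 0, 0, 66],
    [0, -100, 60, 0, 0, 0, 66],
    [0, -110, 100, 0, 0, 0, 66],
    [0, -110, 140, 0, 0, 0, 66],
    [0, -110, 180, 0, 0, 0, 66],
    [0, -110, 215, 0, 0, 0, 66],
    [0, -110, 240, 0, 0, 0, 66],
    [0, -110, 250, 0, 0, 0, 66],
    [0, -110, 250, 0, 0, 0, 66],
  ],
)

```text
time: 17.5
position: [0.4337, 0.0332, 0.2308]
tool_rot: [-0.108, -0.699, 0.699, 0.106]
ft_force: [-0.1, 0.3, 0.1]
grip_width: 0.0658
```

```bash
python3 - <<'E'
from h import *
a=camera("scene"); A=a[130:310,190:440]; b=camera("top")[130:250,200:490]
for n in("scene","top"):
  for t in ("moulding_center","rest_top","mallet","jar_center","dish"): print(n,t,[(np.round(d["location"],1).tolist(),round(d["conf"],2)) for d in mark_of(n,t)][:3])
print(proj("scene",[.5044,.2724,.056]),proj("top",[.5044,.2724,.056]))
f=lambda i:cv2.resize(i,(700,int(700*i.shape[0]/i.shape[1])),interpolation=cv2.INTER_CUBIC)
v=np.vstack([f(A),f(b)]); s=590/len(v); cv2.imwrite("pics/s8.png",cv2.resize(v,None,fx=s,fy=s,interpolation=cv2.INTER_AREA)); o=get_obs(); print(o["time"],o["position"],o["grip_width"],o["ft_force"])
E
```

```text
scene moulding_center [([172.0, 256.3], 0.81), ([352.8, 188.3], 0.62)]
scene rest_top [([353.2, 190.3], 0.77)]
scene mallet [([359.8, 167.8], 0.76)]
scene jar_center [([281.2, 246.1], 0.64)]
scene dish [([398.9, 225.2], 0.69)]
top moulding_center [([439.4, 272.4], 0.59)]
top rest_top [([262.4, 207.1], 0.8)]
top mallet [([208.8, 236.9], 0.95)]
top jar_center [([376.7, 202.2], 0.48)]
top dish [([278.5, 148.2], 0.91), ([391.4, 173.1], 0.62)]
[354.45322931 182.98533566] [262.71632279 206.79810538]
18.1 [0.4337637  0.03415317 0.23004764] 0.06582838669918223 [ 0.36578206 -0.7576621  -1.24277401]
```

View pics/s8.png

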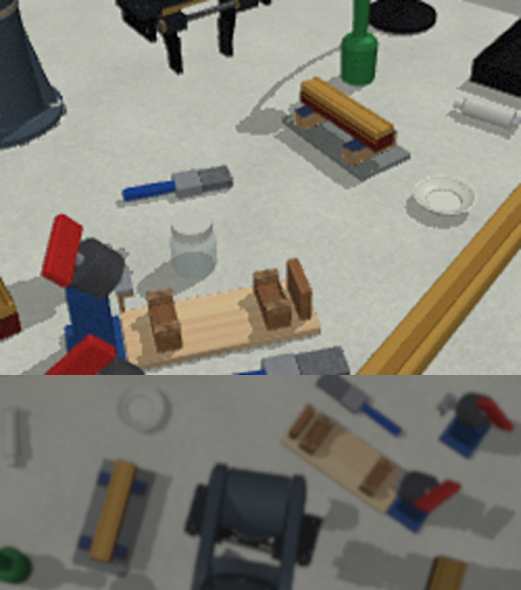

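The moulding lies gold side up across both bearers, centred and lined up with the rest (bottom panel, around (114,512)). The jig's clamp is still open, the spare is untouched and the bystanders are where they were, so I'll hand in.

```bash
python3 -c "
from rig import *
print(hand_in())"
```

```text
the job is handed in; nothing more can be done
None
```

The moulding is out of the jig and on the drying rest, and I handed the job in at about 18 s on the robot's clock. No verdict came back.

- **Clamp:** One way (clockwise seen from the handle's end) the handle bound at once, with 0.78 N m and the jaws forced apart. The other way it turned freely, and I wound it about 1.25 rad, up against its stop. The picture showed the shoe clear of the moulding's end.
- **Moulding:** I gripped it across its width (jaws at 36 mm) and lifted it out level. I lowered it until it touched at the expected height, peaking at about 5.6 N, before letting go.
- **Last picture:** It shows the moulding gold side up across both blue bearers, lying along the rest and centred to within about 10 mm by eye. The clamp is still open, the spare is unturned, nothing else looks moved, and the gripper is clear and touching nothing.
- **What disagreed:**
  - The network's points for the jig and the rest differed by 10–16 mm between the two cameras. I used my own corner fits instead.
  - In the last check, the network missed the placed moulding in the top camera, finding only the larger look-alike there. In the scene camera it put the moulding about 5 pixels from my prediction.

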